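# Seat the vial plate on the locating pins of the block heater

## Robot

A 6-joint arm with a two-finger parallel gripper is mounted at the origin on the work surface. World frame = base frame: x ahead of the robot, y to its left, z up, the work surface at z = 0. Lengths are in m, angles in rad, forces in N, time in s.
With the tool pointing down it reaches from about 0.325 to 0.775 m from the base axis. Payload 5.5 kg.
Tool frame: the origin (TCP) lies between the finger pads; the fingertips stand 14 mm ahead of it and the grasp point (between the pads) lies 5 mm behind it; y points along the fingers, z is the direction in which the jaws open and shut, and the axes are right-handed (so a half turn about y gives the same grasp; the last joint's range is limited). The gripper opens to 85 mm and grips with 20 to 120 N. Pads are 22 mm wide; open, the fingers measure 114 mm over their backs; the gripper's body (76 mm by 85 mm) begins 54 mm behind the grasp point. The pads swing forward as they close: fully open they stand 13 mm farther back than shut.
Start: joints at [-1.291, 0.091, 1.231, -0, 1.82, -0.057], TCP at [0.198, -0.566, 0.245] pointing down, gripper open.
Joint ranges: [-2.87, 2.87], [-0.86, 2.18], [0.17, 2.46], [-1.51, 4.65], [0.06, 2.69], [-2.65, 2.65]. Speed limits (rad/s): [2.57, 2.57, 3.01, 3.14, 3.14, 3.14].

## Interface

Orientations are given as a rotation vector (axis times angle).
In Python, from bench import readout, optics, hand_in gives the robot as it stands.
- The arm moves only by the tool arm_command, never from a script. Its argument "commands" is a list of rows, each an object with "travel": the shift along the world's x, y, z in units of 30 mm (1.0 is 30 mm), a list of three; "roll": the turn about the world's z in degrees. In form: [{"travel": [dx, dy, dz], "roll": roll}, ...]. A call has 1 to 5 rows; each row is the pose to reach, as a shift and turn from the pose commanded when the call began; what a row does not reach only later rows make up. A row lasts 1/12 s, in which the tool goes at most 41.7 mm and 7.16 degrees, less where a joint would pass 70% of its speed; a pose out of reach is approached as far as the arm can. A call with a gripper value outside its range is refused whole. "jaw" is the opening, from -1 (shut) to 1 (fully open), set as the call begins (left out, the last holds). The fingers move at their own pace and stop on an object; "squeeze" is the grip in N (left out, the last holds). Time passes only in rows, so rows that repeat a pose let the fingers close. It gives the time, the measured TCP pose, the force and the opening at its end, in the units of the state.
- readout.read_state(): the state, without advancing time (a new reading comes with each control period).
- optics.snapshot(name): name is "side" or "top" or "wrist"; returns a dict with "frame" (384x512x3 uint8, red, green, blue), "vfov" (degrees; the focal length in pixels is half the picture's height over the tangent of half this angle, whatever the lens; pixels are square), "cx", "cy" (the principal point, pixels), "R" (3x3) and "t" (3): a world point X has camera coordinates R X + t; the wrist camera has in their place "hand_eye" (4x4, takes a point from camera to tool coordinates, whose origin is the TCP and whose axes are the tool frame's). Camera axes: x right, y down, z forward; pixel columns grow to the right and rows downward; lengths in m; the calibration is good to about 2 mm. A picture is of the moment at which its call begins: read the wrist's pose just before it. There is no depth.
- hand_in(): hands the job in, once; it reports no verdict.
The state is a dict: "clock": time; "q": joint angles; "qd": joint speeds; "effort": joint torques, N m; "position": TCP position; "tcp_rot": TCP orientation; "contact_force": force on the tool from outside, world axes, zero at the start; "wrist_torque": the same for the moment, N m; "grip_width": finger opening in m.
Only numpy, scipy, OpenCV 4.12 (cv2) and the standard library are available. Lean on these libraries where they do the work, as an engineer would, in place of code of your own. Each camera call takes 0.05 s, during which the arm holds its last target.

## Task

The aluminium vial plate on the block heater is not seated: its far part rides up on the heater's two locating pins. Without picking it up, nudge the plate sideways with your fingertips (the fence behind it can guide it) until its two holes drop over the two pins and it lies flat on the deck; then take your hand clear. Leave the vial on the deck and the bottle, beaker and jar on the bench standing where they are.

Things in the scene. Friction and masses are not known exactly. Their poses are not given: they have to be found in the camera images.
- heater: Fixed bench heater: white box with a flat dark deck, 175 mm in x (-95 to +80), 320 mm in y, 70 mm above the bench, turned by up to 0.25 rad. Origin at bench level; x points from its control face (robot's side) to the fence along the far edge, y left, z up. Two fixed pins on the deck at x = +31, y = +40 and -40 mm: 10 mm thick, 6 mm high, rounded tops, hidden under the plate at first.
- plate: Loose aluminium plate, x 110, y 200, thickness 12 mm, 0.3 to 0.65 kg; origin centre of underside, axes as the heater's. Two 15 mm through-holes at x = +21.7, y = +40 and -40 mm (the 12 dark discs are vial wells). It starts tilted about 0.1 rad, near edge on the deck, far part on the pins, 20 to 45 mm too far left (+y), up to 20 mm off the fence, turned up to 0.06 rad.
- plate_end (a point): Middle of the plate's left (+y) end face, half way up its thickness. With the plate square against the fence, a slow push here towards the right (1 to 5 N) slides it along the fence until it drops by itself; the pins then stop it.
- plate_front (a point): Middle of the plate's edge nearest the robot, half way up its thickness. A push here towards the fence squares the plate against it.
- fence (a point): Middle of the top of the fence's flat near face (heater x = +65 mm). The aluminium fence runs the deck's whole width, 16 mm above the deck, 15 mm thick. Two dark marks across its top show the pins' y positions. With the plate square against it the holes are in line with the pins, 0.7 mm beyond centre. Seated: plate origin at heater x = +9, y = 0 mm, within 2.5 mm play.
- hole_left (a point): Centre of the plate's left (+y) hole, on the underside of the plate.
- hole_right (a point): Centre of the plate's right (-y) hole, on the underside of the plate.
- pin_left (a point): Top centre of the left (+y) pin, 6 mm above the deck (76 mm above the bench).
- pin_right (a point): Top centre of the right (-y) pin, 6 mm above the deck.
- deck (a point): Point on the deck's surface right above the heater's origin, 70 mm above the bench.
- vial: Small loose amber vial with a black cap, 22 mm thick, 45 mm high, standing on the heater's deck to the right of the plate. Leave it alone. Origin at its underside.
- bottle: Loose amber bottle with a paper label, 70 mm thick, 115 mm high, on the bench beside the heater's right or left end. Leave it alone. Origin at its underside.
- beaker: Loose glass beaker, 66 mm wide, 70 mm high, on the bench beside the heater's left or right end. Leave it alone. Origin at its underside.
- jar: Loose white jar, 44 mm thick, 50 mm high, on the bench between the robot and the heater. Leave it alone. Origin at its underside.

How it is judged:
By the outcome, as a careful person would: the job done as asked, in the order asked, and still so for the second after the job is handed in, with the robot touching nothing.
It also fails if it takes over 40 s, if anything falls off the work surface, if the arm or the gripper's body presses on something with over 40 N, if the wrist force passes 120 N, or if a joint passes its speed limit or range.

## Working session

There is one attempt and no reset: what is moved stays moved. The work goes in short steps, Python scripts to look and compute and a tool call to move; the robot and the scene stay as the last step left them, time stands still between calls to the robot, and variables do not carry over. Pictures are saved under pics/ and viewed, and the job is handed in when it is done.

Besides the shell and the picture viewer there is one more tool, called after "Request:" by a JSON object that holds its "fn" and its "kwargs", one argument or row to a line. arm_command: Moves the arm, as the interface text tells. Its arguments: {"type":"object","properties":{"commands":{"type":"array","items":{"type":"object","properties":{"travel":{"type":"array","items":{"type":"number"}},"roll":{"type":"number"}}}},"jaw":{"type":"number"},"squeeze":{"type":"number"}},"required":["commands"]}

```bash
ls; mkdir -p pics
cat > h.py <<'E'
import numpy as np, cv2
from bench import readout, optics, hand_in
def save(n,f):
    s=optics.snapshot(n); cv2.imwrite(f'pics/{f}.png',s['frame'][:,:,::-1]); 
    import pickle; pickle.dump(s,open(f'pics/{f}.pkl','wb')); return s
def load(f):
    import pickle; return pickle.load(open(f'pics/{f}.pkl','rb'))
def K(s):
    h=s['frame'].shape[0]; f=h/2/np.tan(np.radians(s['vfov'])/2); return f
def ray(s,u,v,z):
    f=K(s); R=np.array(s['R']);t=np.array(s['t'])
    d=R.T@np.array([(u-s['cx'])/f,(v-s['cy'])/f,1]); c=-R.T@t
    return c+d*(z-c[2])/d[2]
def proj(s,X):
    f=K(s); p=np.array(s['R'])@np.array(X)+np.array(s['t']); return p[0]/p[2]*f+s['cx'],p[1]/p[2]*f+s['cy']
def crop(f,x0,y0,x1,y1,k,out):
    im=cv2.imread(f'pics/{f}.png')[y0:y1,x0:x1]; cv2.imwrite(f'pics/{out}.png',cv2.resize(im,None,fx=k,fy=k,interpolation=cv2.INTER_CUBIC))
E
python3 - <<'E'
from h import *
print(readout.read_state())
for n in('top','side'):
    s=save(n,n+'0'); print({k:v for k,v in s.items() if k!='frame'})
E
```

```text
pics
{'clock': 0.0, 'q': array([-1.29069762e+00,  9.18515611e-02,  1.23191176e+00,  8.39525873e-06,
        1.81979644e+00, -5.67227406e-02]), 'qd': array([ 0.00082957,  0.00109126, -0.00097318, -0.0004541 , -0.00091244,
       -0.00050574]), 'effort': array([ 9.34754507e-05, -4.58734345e+01, -4.18021739e+01, -1.20327036e-04,
        1.15103769e-02,  1.14783072e-05]), 'position': array([ 0.19820864, -0.56603774,  0.2441406 ]), 'tcp_rot': array([-0.34686563,  2.0408575 , -2.0368128 ]), 'contact_force': array([-0.86672333,  0.96577099, -0.22487871]), 'wrist_torque': array([-0.00974908,  0.02134106,  0.05185198]), 'grip_width': 0.08553050256212082}
{'vfov': 50.94331381212035, 'cx': 256.10648215059945, 'cy': 184.97463353648925, 'R': array([[-0.0154368 , -0.99971443, -0.01824179],
       [-0.99669729,  0.01683978, -0.07944136],
       [ 0.07972586,  0.01695522, -0.99667262]]), 't': array([0.05482405, 0.57554405, 1.13732791])}
{'vfov': 51.841217760847826, 'cx': 257.27347217478194, 'cy': 191.91870523797988, 'R': array([[ 0.99502491, -0.09848216,  0.01505631],
       [-0.03573384, -0.49386646, -0.86880321],
       [ 0.09299742,  0.86394281, -0.49492857]]), 't': array([-0.55756401,  0.08217312,  1.0126395 ])}
```

View pics/top0.png

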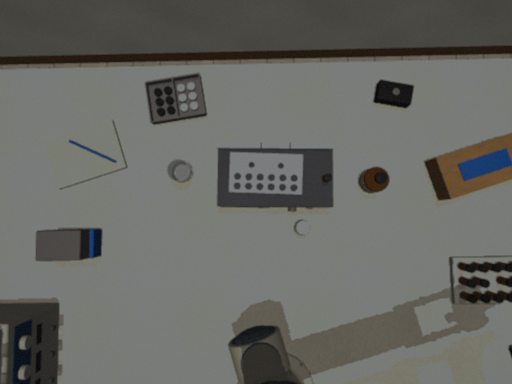

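View pics/side0.png

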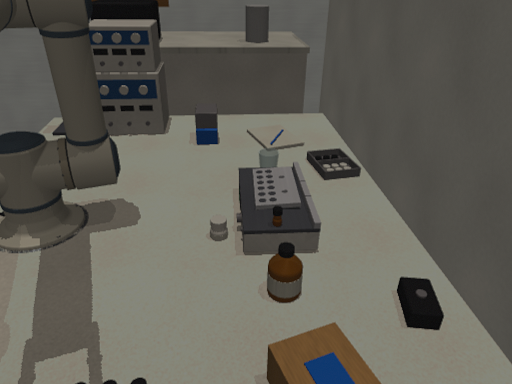

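Run:
```python
from h import *
crop('top0',205,130,345,245,5.7,'top0c'); crop('side0',205,140,335,255,6,'side0c')
```

```text
(no output)
```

View pics/top0c.png

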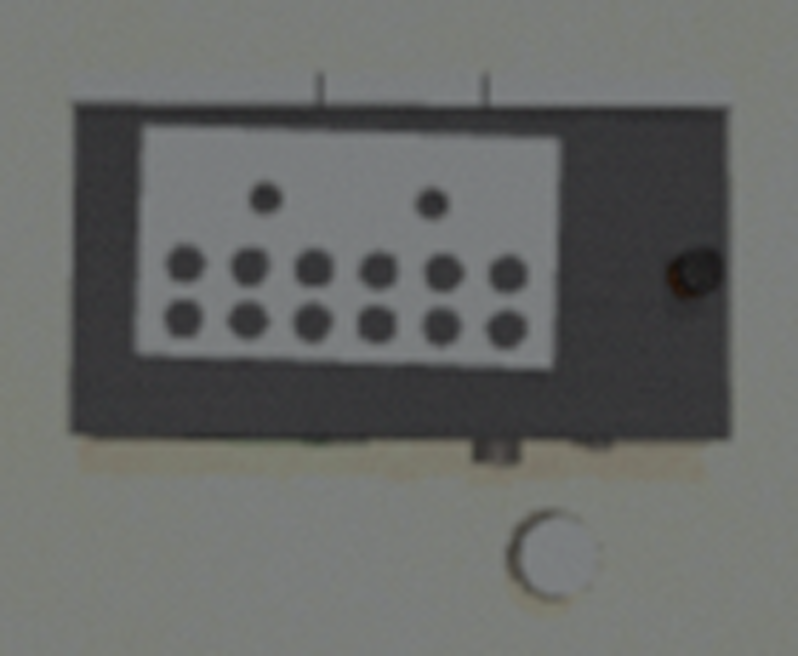

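View pics/side0c.png

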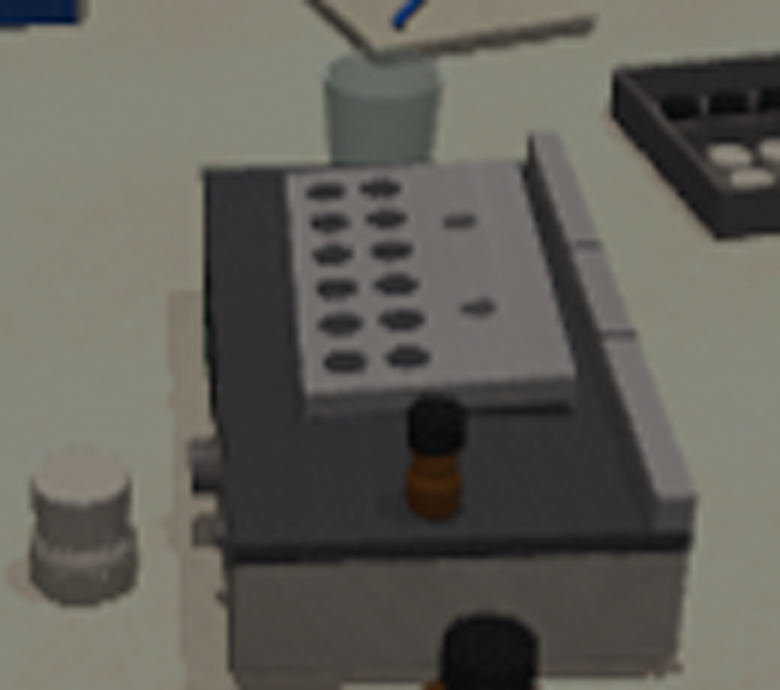

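```bash
cat > geo.py <<'E'
from h import *
s=load('top0')
def P(cx,cy,z): return ray(s,205+(cx+.5)/5.7-.5,130+(cy+.5)/5.7-.5,z)
if __name__=='__main__':
    for n,a in dict(nearL=(71,433,.07),nearR=(730,438,.07),fL=(74,103,.086),fR=(730,108,.086),markL=(321,103,.086),markR=(486,105,.086),
      hL=(265,198,.089),hR=(432,204,.089),pFL=(142,125,.094),pFR=(561,137,.094),pNL=(134,355,.082),pNR=(554,369,.082),vial=(697,268,.115),jar=(555,557,.05)).items(): print(n,P(*a).round(4))
    from scipy.optimize import least_squares
    pts=[((-.095,.16,.07),(71,433)),((-.095,-.16,.07),(730,438)),((.065,.16,.086),(74,103)),((.065,-.16,.086),(730,108)),((.065,.04,.086),(321,103)),((.065,-.04,.086),(486,105))]
    def T(p,X): c,si=np.cos(p[2]),np.sin(p[2]); return np.array([p[0]+c*X[0]-si*X[1],p[1]+si*X[0]+c*X[1],X[2]])
    def r(p): return np.concatenate([np.array(proj(s,T(p,X)))-np.array([205+(u+.5)/5.7-.5,130+(v+.5)/5.7-.5]) for X,(u,v) in pts])
    o=least_squares(r,[.5,0,0]); print(o.x,o.fun.round(2))
    h=o.x
    c,si=np.cos(h[2]),np.sin(h[2])
    for q in [(134,355,.082),(554,369,.082),(142,125,.094),(561,137,.094),(265,198,.089),(432,204,.089)]:
        d=P(*q)[:2]-h[:2]; print(q,'heater mm',(1000*np.array([c*d[0]+si*d[1],-si*d[0]+c*d[1]])).round(1))
E
python3 geo.py
```

```text
nearL [0.5175 0.1533 0.07  ]
nearR [ 0.5101 -0.1643  0.07  ]
fL [0.676  0.1488 0.086 ]
fR [ 0.6677 -0.1664  0.086 ]
markL [0.6738 0.0297 0.086 ]
markR [ 0.6714 -0.0496  0.086 ]
hL [0.6279 0.0572 0.089 ]
hR [ 0.6235 -0.0225  0.089 ]
pFL [0.6634 0.1154 0.094 ]
pFR [ 0.6539 -0.0844  0.094 ]
pNL [0.5541 0.1214 0.082 ]
pNR [ 0.544  -0.0795  0.082 ]
vial [ 0.5881 -0.1438  0.115 ]
jar [ 0.4538 -0.0808  0.05  ]
[ 0.60778543 -0.007779   -0.02488747] [-0.44  0.27  0.39  0.44 -0.64 -0.24  1.07 -0.39 -0.32  0.03 -0.07 -0.14]
(134, 355, 0.082) heater mm [-56.9 127.8]
(554, 369, 0.082) heater mm [-62.  -73.3]
(142, 125, 0.094) heater mm [ 52.5 124.5]
(561, 137, 0.094) heater mm [ 48.  -75.4]
(265, 198, 0.089) heater mm [18.4 65.5]
(432, 204, 0.089) heater mm [ 16.1 -14.4]
```

Run:
```python
from h import *
from scipy.spatial.transform import Rotation as R
st=readout.read_state(); print(R.from_rotvec(st['tcp_rot']).as_matrix().round(3))
h=np.array([.6078,-.0078]);a=-.0249
for n,(x,y) in dict(front=(-59.5-11-12,27),frontcontact=(-46-11,27),end=(-3,127+14.5+15)).items():
    print(n,h+np.array([np.cos(a)*x-np.sin(a)*y,np.sin(a)*x+np.cos(a)*y])/1000)
```

```text
[[-0.944 -0.001  0.33 ]
 [-0.33   0.002 -0.944]
 [-0.    -1.    -0.002]]
front [0.5259978  0.02124567]
frontcontact [0.5514899  0.02061078]
end [0.60869738 0.14872618]
```

Request:
{"fn": "arm_command", "kwargs": {
  "commands": [
    {"travel": [10.5,19.6,-1.5],"roll": -20.7},
    {"travel": [10.5,19.6,-1.5],"roll": -20.7},
    {"travel": [10.5,19.6,-1.5],"roll": -20.7},
    {"travel": [10.5,19.6,-1.5],"roll": -20.7},
    {"travel": [10.5,19.6,-1.5],"roll": -20.7}
  ],
  "jaw": -1,
  "squeeze": 20
}}

```text
clock: 0.52
position: [0.2968, -0.3812, 0.2304]
tcp_rot: [-0.028, -2.209, 2.207]
contact_force: [0.3, -0.2, 0.2]
grip_width: 0.0258
```

Request:
{"fn": "arm_command", "kwargs": {
  "commands": [
    {"travel": [7.2,13.4,-1],"roll": 0},
    {"travel": [7.2,13.4,-1],"roll": 0},
    {"travel": [7.2,13.4,-1],"roll": 0},
    {"travel": [7.2,13.4,-1],"roll": 0},
    {"travel": [7.2,13.4,-1],"roll": 0}
  ]
}}

```text
clock: 0.93
position: [0.3951, -0.198, 0.2172]
tcp_rot: [-0.027, -2.209, 2.209]
contact_force: [2.0, 0.7, 0.3]
grip_width: -0.0002
```

Run:
```python
from h import *
from scipy.spatial.transform import Rotation as R
st=readout.read_state(); print(st['position'],R.from_rotvec(st['tcp_rot']).as_matrix().round(3))
```

```text
[ 0.39512797 -0.19796548  0.2171941 ] [[-1.    -0.    -0.025]
 [ 0.025  0.    -1.   ]
 [ 0.    -1.    -0.   ]]
```

Request:
{"fn": "arm_command", "kwargs": {
  "commands": [
    {"travel": [3.9,7.3,-1],"roll": 0},
    {"travel": [3.9,7.3,-1],"roll": 0},
    {"travel": [3.9,7.3,-1],"roll": 0},
    {"travel": [3.9,7.3,-1],"roll": 0},
    {"travel": [3.9,7.3,-1],"roll": 0}
  ]
}}

```text
clock: 1.35
position: [0.4926, -0.0154, 0.1921]
tcp_rot: [-0.027, -2.209, 2.209]
contact_force: [0.4, -1.4, -0.9]
grip_width: -0.0
```

Request:
{"fn": "arm_command", "kwargs": {
  "commands": [
    {"travel": [0.3,0.9,-1],"roll": 0},
    {"travel": [0.3,0.9,-1],"roll": 0},
    {"travel": [0.3,0.9,-1],"roll": 0},
    {"travel": [0.3,0.9,-1],"roll": 0}
  ]
}}

```text
clock: 1.68
position: [0.5011, 0.0092, 0.1625]
tcp_rot: [-0.026, -2.208, 2.209]
contact_force: [-0.7, -0.1, 0.5]
grip_width: 0.0005
```

Request:
{"fn": "arm_command", "kwargs": {
  "commands": [
    {"travel": [0.5,0.4,-1.8],"roll": 0},
    {"travel": [0.5,0.4,-1.8],"roll": 0},
    {"travel": [0.5,0.4,-1.8],"roll": 0},
    {"travel": [0.5,0.4,-1.8],"roll": 0}
  ]
}}

```text
clock: 2.02
position: [0.516, 0.0202, 0.1091]
tcp_rot: [-0.028, -2.208, 2.208]
contact_force: [0.3, -1.0, -0.2]
grip_width: -0.0001
```

Run:
```python
from h import *
save('side','side1');crop('side1',205,140,335,240,6,'side1c')
save('wrist','wr1');save('top','top1')
```

```text
(no output)
```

View pics/side1c.png

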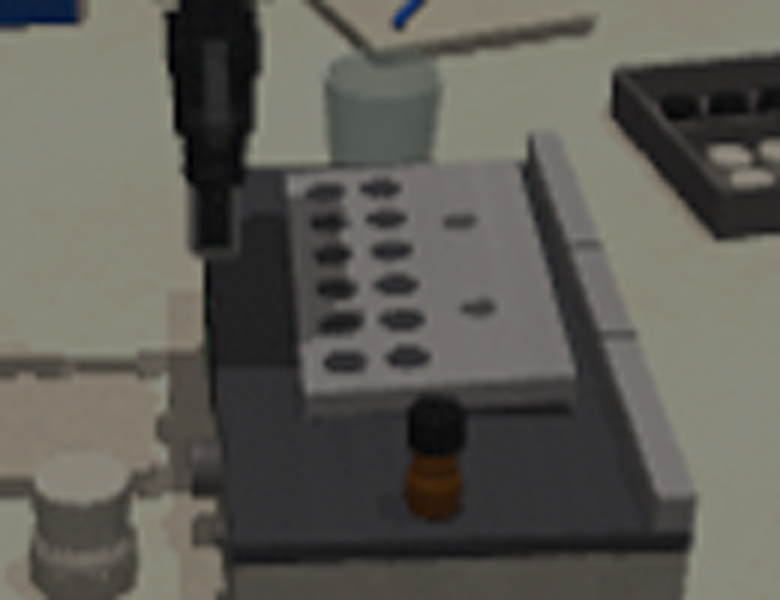

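View pics/wr1.png

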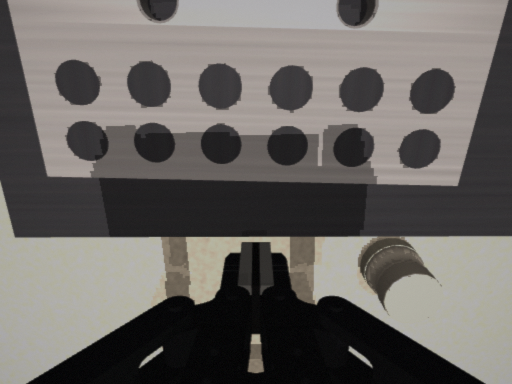

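Run:
```python
from h import *
s=load('side1')
def c(X): u,v=proj(s,X); return ((u-205+.5)*6-.5,(v-140+.5)*6-.5)
for X in [(.505,.02,.095),(.527,.02,.095),(.527,.006,.095),(.512,.02,.07),(.510,-.1643,.07),(.5175,.1533,.07),(.5491,.021,.082),(.544,-.0795,.082)]: print(X,np.round(c(X)))
```

```text
(0.505, 0.02, 0.095) [188. 249.]
(0.527, 0.02, 0.095) [239. 247.]
(0.527, 0.006, 0.095) [241. 263.]
(0.512, 0.02, 0.07) [205. 299.]
(0.51, -0.1643, 0.07) [228. 540.]
(0.5175, 0.1533, 0.07) [200. 165.]
(0.5491, 0.021, 0.082) [289. 271.]
(0.544, -0.0795, 0.082) [298. 390.]
```

Request:
{"fn": "arm_command", "kwargs": {
  "commands": [
    {"travel": [0.2,0,-0.7],"roll": 0},
    {"travel": [0.2,0,-0.7],"roll": 0},
    {"travel": [0.3,0,-0.7],"roll": 0},
    {"travel": [0.4,0,-0.7],"roll": 0}
  ]
}}

```text
clock: 2.5
position: [0.5287, 0.0213, 0.089]
tcp_rot: [-0.029, -2.21, 2.21]
contact_force: [-0.3, -1.6, 0.4]
grip_width: -0.0001
```

Request:
{"fn": "arm_command", "kwargs": {
  "commands": [
    {"travel": [0.05,0,0],"roll": 0},
    {"travel": [0.1,0,0],"roll": 0},
    {"travel": [0.15,0,0],"roll": 0},
    {"travel": [0.2,0,0],"roll": 0},
    {"travel": [0.25,0,0],"roll": 0}
  ]
}}

```text
clock: 2.92
position: [0.536, 0.0215, 0.0878]
tcp_rot: [-0.027, -2.209, 2.209]
contact_force: [-0.6, -0.4, -0.5]
grip_width: -0.0001
```

Request:
{"fn": "arm_command", "kwargs": {
  "commands": [
    {"travel": [0.05,0,0],"roll": 0},
    {"travel": [0.1,0,0],"roll": 0},
    {"travel": [0.15,0,0],"roll": 0},
    {"travel": [0.2,0,0],"roll": 0},
    {"travel": [0.25,0,0],"roll": 0}
  ]
}}

```text
clock: 3.33
position: [0.5427, 0.0215, 0.0875]
tcp_rot: [-0.025, -2.208, 2.208]
contact_force: [-5.0, -0.1, 2.4]
grip_width: 0.0003
```

Request:
{"fn": "arm_command", "kwargs": {
  "commands": [
    {"travel": [0.03,0,0],"roll": 0},
    {"travel": [0.06,0,0],"roll": 0},
    {"travel": [0.09,0,0],"roll": 0},
    {"travel": [0.12,0,0],"roll": 0}
  ]
}}

```text
clock: 3.67
position: [0.5469, 0.0215, 0.0875]
tcp_rot: [-0.027, -2.209, 2.209]
contact_force: [-3.4, -0.4, 1.1]
grip_width: -0.0001
```

Request:
{"fn": "arm_command", "kwargs": {
  "commands": [
    {"travel": [0.03,0,0],"roll": 0},
    {"travel": [0.06,0,0],"roll": 0},
    {"travel": [0.09,0,0],"roll": 0}
  ]
}}

```text
clock: 3.92
position: [0.5497, 0.0215, 0.0875]
tcp_rot: [-0.027, -2.209, 2.209]
contact_force: [-2.8, 0.6, 1.1]
grip_width: 0.0001
```

Request:
{"fn": "arm_command", "kwargs": {
  "commands": [
    {"travel": [0.03,0,0],"roll": 0},
    {"travel": [0.06,0,0],"roll": 0}
  ]
}}

```text
clock: 4.08
position: [0.5511, 0.0213, 0.0875]
tcp_rot: [-0.026, -2.208, 2.209]
contact_force: [-6.3, -0.2, 3.1]
grip_width: -0.0002
```

Request:
{"fn": "arm_command", "kwargs": {
  "commands": [
    {"travel": [0.03,0,0],"roll": 0},
    {"travel": [0.06,0,0],"roll": 0}
  ]
}}

```text
clock: 4.25
position: [0.5519, 0.0209, 0.0874]
tcp_rot: [-0.023, -2.206, 2.208]
contact_force: [-11.3, -2.7, 4.5]
grip_width: 0.0002
```

Run:
```python
from h import *
save('top','top2');crop('top2',205,130,345,245,5.7,'top2c')
save('side','side2');crop('side2',205,140,335,240,6,'side2c')
print(readout.read_state()['contact_force'])
```

```text
[-10.59444261  -2.46677775   3.01156576]
```

View pics/top2c.png

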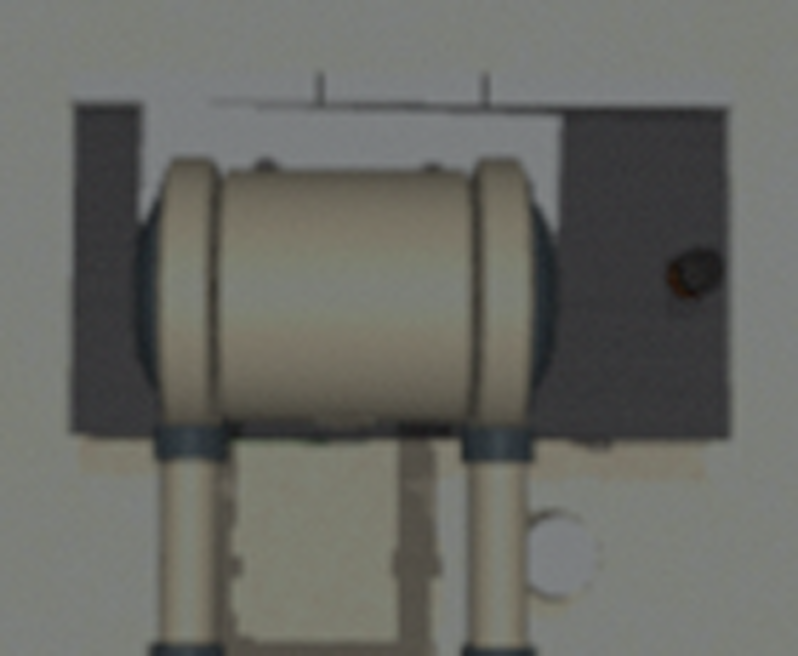

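View pics/side2c.png

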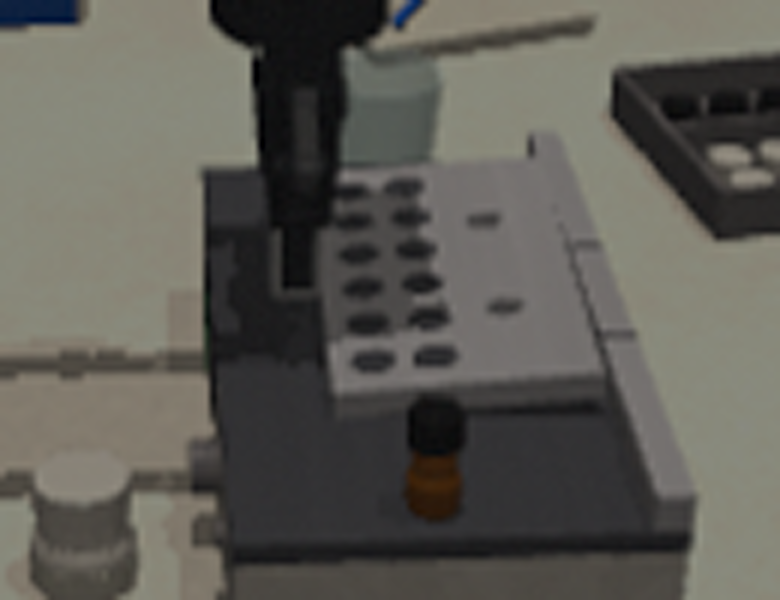

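Request:
{"fn": "arm_command", "kwargs": {
  "commands": [
    {"travel": [-0.2,0,0],"roll": 0},
    {"travel": [-0.4,0,0],"roll": 0},
    {"travel": [-0.4,-0.8,0],"roll": 0},
    {"travel": [-0.4,-1.6,0],"roll": 0},
    {"travel": [-0.4,-1.6,0],"roll": 0}
  ]
}}

```text
clock: 4.77
position: [0.5414, -0.0296, 0.088]
tcp_rot: [-0.032, -2.207, 2.211]
contact_force: [-0.0, 0.1, 0.7]
grip_width: 0.0001
```

Request:
{"fn": "arm_command", "kwargs": {
  "commands": [
    {"travel": [0.08,0,0],"roll": 0},
    {"travel": [0.16,0,0],"roll": 0},
    {"travel": [0.2,0,0],"roll": 0},
    {"travel": [0.24,0,0],"roll": 0}
  ]
}}

```text
clock: 5.1
position: [0.5487, -0.0257, 0.0876]
tcp_rot: [-0.026, -2.21, 2.21]
contact_force: [0.2, -0.8, -0.0]
grip_width: -0.0002
```

Request:
{"fn": "arm_command", "kwargs": {
  "commands": [
    {"travel": [0.03,0,0],"roll": 0},
    {"travel": [0.06,0,0],"roll": 0},
    {"travel": [0.06,0,0],"roll": 0}
  ]
}}

```text
clock: 5.35
position: [0.5499, -0.0261, 0.0875]
tcp_rot: [-0.025, -2.209, 2.209]
contact_force: [-3.5, 1.2, 1.2]
grip_width: -0.0
```

Request:
{"fn": "arm_command", "kwargs": {
  "commands": [
    {"travel": [0.03,0,0],"roll": 0},
    {"travel": [0.06,0,0],"roll": 0},
    {"travel": [0.06,0,0],"roll": 0}
  ]
}}

```text
clock: 5.6
position: [0.5519, -0.0266, 0.0875]
tcp_rot: [-0.027, -2.209, 2.209]
contact_force: [-2.9, 0.3, 1.6]
grip_width: 0.0002
```

Request:
{"fn": "arm_command", "kwargs": {
  "commands": [
    {"travel": [0.03,0,0],"roll": 0},
    {"travel": [0.06,0,0],"roll": 0},
    {"travel": [0.06,0,0],"roll": 0}
  ]
}}

```text
clock: 5.85
position: [0.5527, -0.0267, 0.0875]
tcp_rot: [-0.024, -2.207, 2.208]
contact_force: [-8.1, -1.0, 3.4]
grip_width: 0.0003
```

Run:
```python
from h import *
save('top','top3');crop('top3',205,130,345,245,5.7,'top3c')
print(readout.read_state()['contact_force'])
```

```text
[-8.3177497  -0.22978204  4.05280952]
```

View pics/top3c.png

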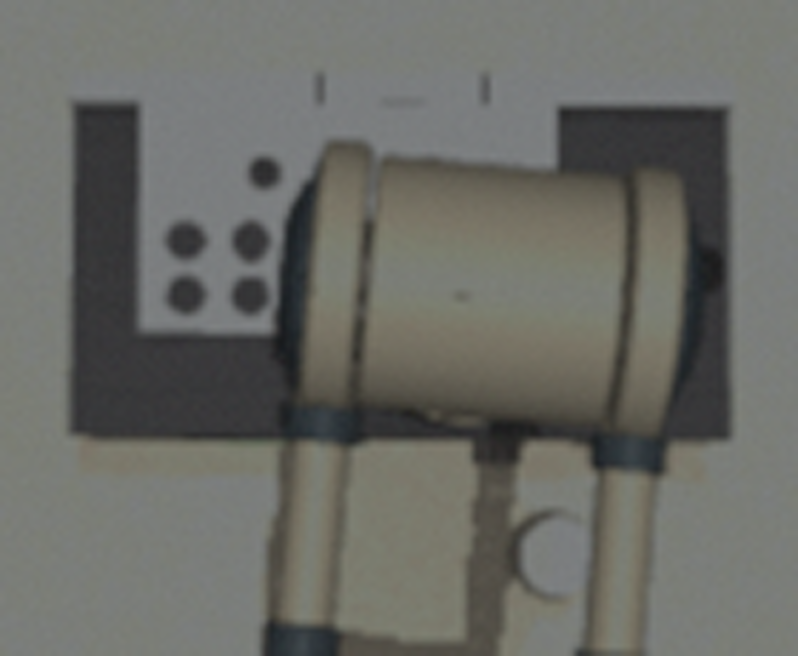

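Request:
{"fn": "arm_command", "kwargs": {
  "commands": [
    {"travel": [-0.4,0,0],"roll": 0},
    {"travel": [-0.4,0,0.8],"roll": 0},
    {"travel": [-0.4,0.5,1.7],"roll": 0},
    {"travel": [0,1.7,1.7],"roll": 0},
    {"travel": [0.5,2.9,1.7],"roll": 0}
  ]
}}

```text
clock: 6.32
position: [0.5707, 0.0606, 0.142]
tcp_rot: [-0.039, -2.212, 2.211]
contact_force: [-0.0, -0.1, -0.4]
grip_width: -0.0
```

Request:
{"fn": "arm_command", "kwargs": {
  "commands": [
    {"travel": [0.8,1.1,0],"roll": 0},
    {"travel": [1.5,2.3,0],"roll": 0},
    {"travel": [1.5,3.1,0],"roll": 0},
    {"travel": [1.5,3.1,0],"roll": 0}
  ]
}}

```text
clock: 6.65
position: [0.6144, 0.1586, 0.1376]
tcp_rot: [-0.022, -2.214, 2.209]
contact_force: [-0.5, -0.1, -1.1]
grip_width: 0.0003
```

Run:
```python
from h import *
print(readout.read_state()['position'])
save('wrist','wr3');save('top','top4');crop('top4',205,130,345,245,5.7,'top4c')
save('side','side4');crop('side4',205,140,335,240,6,'side4c')
```

```text
[0.61441621 0.1585878  0.13757367]
```

View pics/side4c.png

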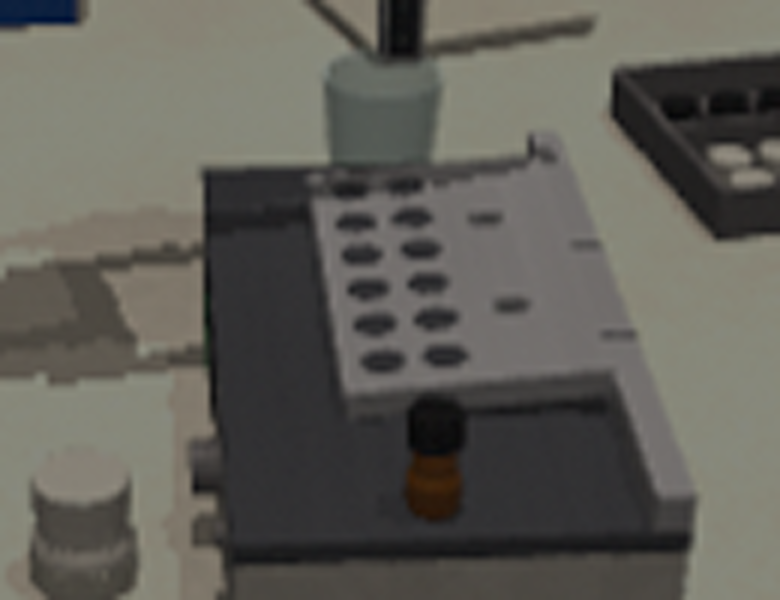

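View pics/wr3.png

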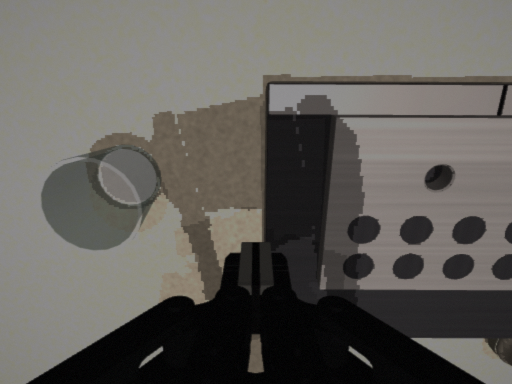

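Request:
{"fn": "arm_command", "kwargs": {
  "commands": [
    {"travel": [0.2,-0.1,-0.5],"roll": 0},
    {"travel": [0.2,-0.2,-1.2],"roll": 0},
    {"travel": [0.2,-0.2,-1.6],"roll": 0},
    {"travel": [0.2,-0.2,-1.6],"roll": 0}
  ]
}}

```text
clock: 7.13
position: [0.6179, 0.1456, 0.0856]
tcp_rot: [-0.022, -2.203, 2.206]
contact_force: [-0.2, 0.9, -0.8]
grip_width: -0.0001
```

Request:
{"fn": "arm_command", "kwargs": {
  "commands": [
    {"travel": [0,-0.07,0],"roll": 0},
    {"travel": [0,-0.14,0],"roll": 0},
    {"travel": [0,-0.21,0],"roll": 0},
    {"travel": [0,-0.28,0],"roll": 0},
    {"travel": [0,-0.35,0],"roll": 0}
  ]
}}

```text
clock: 7.55
position: [0.6203, 0.1368, 0.0917]
tcp_rot: [-0.029, -2.21, 2.21]
contact_force: [-0.2, -0.1, -0.6]
grip_width: -0.0003
```

Request:
{"fn": "arm_command", "kwargs": {
  "commands": [
    {"travel": [0,0,-0.08],"roll": 0},
    {"travel": [0,-0.04,-0.08],"roll": 0},
    {"travel": [0,-0.08,-0.08],"roll": 0},
    {"travel": [0,-0.12,-0.08],"roll": 0},
    {"travel": [0,-0.16,-0.08],"roll": 0}
  ]
}}

```text
clock: 7.97
position: [0.6198, 0.1321, 0.0882]
tcp_rot: [-0.027, -2.209, 2.209]
contact_force: [0.3, 1.0, -1.2]
grip_width: -0.0004
```

Request:
{"fn": "arm_command", "kwargs": {
  "commands": [
    {"travel": [0,-0.04,0],"roll": 0},
    {"travel": [0,-0.08,0],"roll": 0},
    {"travel": [0,-0.12,0],"roll": 0},
    {"travel": [0,-0.16,0],"roll": 0}
  ]
}}

```text
clock: 8.3
position: [0.6197, 0.1279, 0.0882]
tcp_rot: [-0.026, -2.21, 2.208]
contact_force: [-0.5, 2.8, 0.9]
grip_width: -0.0
```

Contact; keep pushing slowly.

Request:
{"fn": "arm_command", "kwargs": {
  "commands": [
    {"travel": [0,-0.04,0],"roll": 0},
    {"travel": [0,-0.08,0],"roll": 0},
    {"travel": [0,-0.12,0],"roll": 0},
    {"travel": [0,-0.16,0],"roll": 0},
    {"travel": [0,-0.2,0],"roll": 0}
  ]
}}

```text
clock: 8.72
position: [0.6197, 0.1215, 0.0882]
tcp_rot: [-0.027, -2.209, 2.209]
contact_force: [-0.7, 4.8, -0.5]
grip_width: -0.0001
```

Request:
{"fn": "arm_command", "kwargs": {
  "commands": [
    {"travel": [0,-0.04,0],"roll": 0},
    {"travel": [0,-0.08,0],"roll": 0},
    {"travel": [0,-0.12,0],"roll": 0},
    {"travel": [0,-0.16,0],"roll": 0}
  ]
}}

```text
clock: 9.05
position: [0.6196, 0.1167, 0.0882]
tcp_rot: [-0.026, -2.209, 2.209]
contact_force: [-1.3, 4.8, 0.1]
grip_width: 0.0
```

Run:
```python
from h import *
print(readout.read_state()['position'])
save('wrist','wr5')
save('side','side5');crop('side5',205,140,335,240,6,'side5c')
```

```text
[0.61960028 0.11666871 0.08817509]
```

View pics/side5c.png

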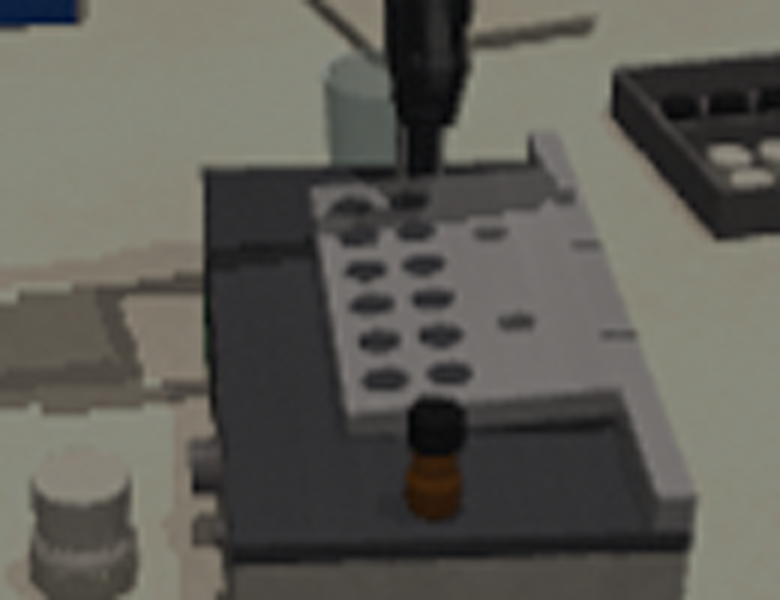

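View pics/wr5.png

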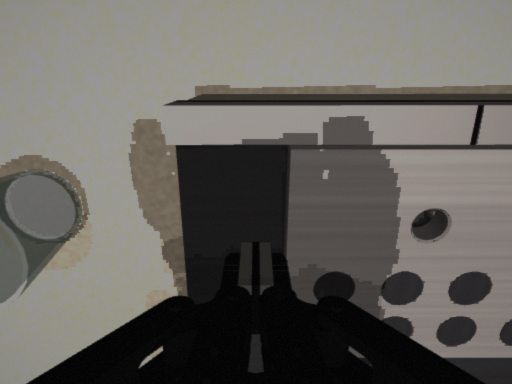

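Request:
{"fn": "arm_command", "kwargs": {
  "commands": [
    {"travel": [0,-0.04,0],"roll": 0},
    {"travel": [0,-0.08,0],"roll": 0},
    {"travel": [0,-0.12,0],"roll": 0},
    {"travel": [0,-0.16,0],"roll": 0},
    {"travel": [0,-0.2,0],"roll": 0}
  ]
}}

```text
clock: 9.57
position: [0.6196, 0.1105, 0.088]
tcp_rot: [-0.026, -2.209, 2.209]
contact_force: [-1.1, 1.5, -0.6]
grip_width: -0.0
```

Request:
{"fn": "arm_command", "kwargs": {
  "commands": [
    {"travel": [0,-0.03,0],"roll": 0},
    {"travel": [0,-0.06,0],"roll": 0}
  ]
}}

```text
clock: 9.73
position: [0.6201, 0.1077, 0.0881]
tcp_rot: [-0.028, -2.207, 2.211]
contact_force: [0.8, -0.4, -0.4]
grip_width: 0.0002
```

Request:
{"fn": "arm_command", "kwargs": {
  "commands": [
    {"travel": [0,-0.03,0],"roll": 0},
    {"travel": [0,-0.06,0],"roll": 0}
  ]
}}

```text
clock: 9.9
position: [0.6201, 0.1065, 0.0883]
tcp_rot: [-0.028, -2.209, 2.209]
contact_force: [1.0, 2.8, -1.4]
grip_width: 0.0001
```

Force dropped to zero, a possible drop; look.

Run:
```python
from h import *
save('wrist','wr6')
save('side','side6');crop('side6',205,140,335,240,6,'side6c')
```

```text
(no output)
```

View pics/side6c.png

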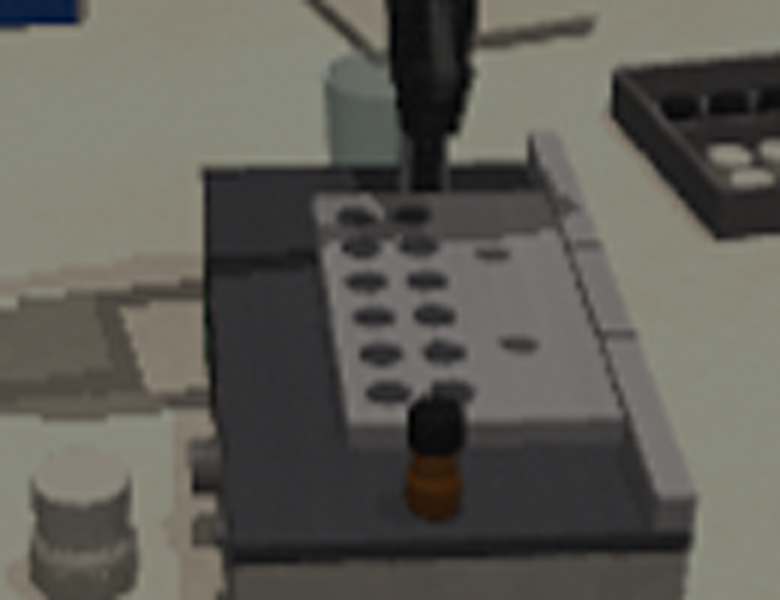

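View pics/wr6.png

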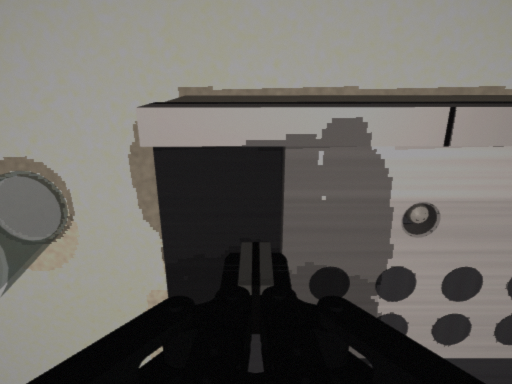

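The plate has dropped: its right end lies flat, and the pin shows in the left hole. Retreating.

Request:
{"fn": "arm_command", "kwargs": {
  "commands": [
    {"travel": [0,0.3,0],"roll": 0},
    {"travel": [0,0.6,0],"roll": 0},
    {"travel": [0,0.6,1],"roll": 0},
    {"travel": [0,0.6,2.2],"roll": 0},
    {"travel": [0,0.6,3.4],"roll": 0}
  ]
}}

```text
clock: 10.42
position: [0.619, 0.126, 0.19]
tcp_rot: [-0.023, -2.208, 2.209]
contact_force: [0.5, 0.1, -0.2]
grip_width: 0.0
```

Request:
{"fn": "arm_command", "kwargs": {
  "commands": [
    {"travel": [-1.2,0,0.3],"roll": 0},
    {"travel": [-2.4,0,0.5],"roll": 0},
    {"travel": [-3.6,0,0.5],"roll": 0},
    {"travel": [-4.6,0,0.5],"roll": 0},
    {"travel": [-4.6,0,0.5],"roll": 0}
  ]
}}

```text
clock: 10.83
position: [0.4778, 0.126, 0.2058]
tcp_rot: [-0.024, -2.21, 2.209]
contact_force: [0.9, 0.1, -0.5]
grip_width: -0.0003
```

Request:
{"fn": "arm_command", "kwargs": {
  "commands": [
    {"travel": [-0.5,1.2,0.2],"roll": 0},
    {"travel": [-1,2.4,0.2],"roll": 0},
    {"travel": [-1,3.6,0.2],"roll": 0},
    {"travel": [-1,4.6,0.2],"roll": 0},
    {"travel": [-1,4.6,0.2],"roll": 0}
  ]
}}

```text
clock: 11.25
position: [0.4508, 0.2682, 0.211]
tcp_rot: [-0.021, -2.214, 2.209]
contact_force: [-0.1, 0.1, 0.1]
grip_width: -0.0001
```

Run:
```python
from h import *
st=readout.read_state();print(st['position'],st['contact_force'],st['clock'])
save('top','top7');crop('top7',205,130,345,245,5.7,'top7c')
save('side','side7');crop('side7',205,140,335,240,6,'side7c')
```

```text
[0.4507936  0.26819014 0.21100127] [-0.05038841  0.13841551  0.09427348] 11.25
```

View pics/side7c.png

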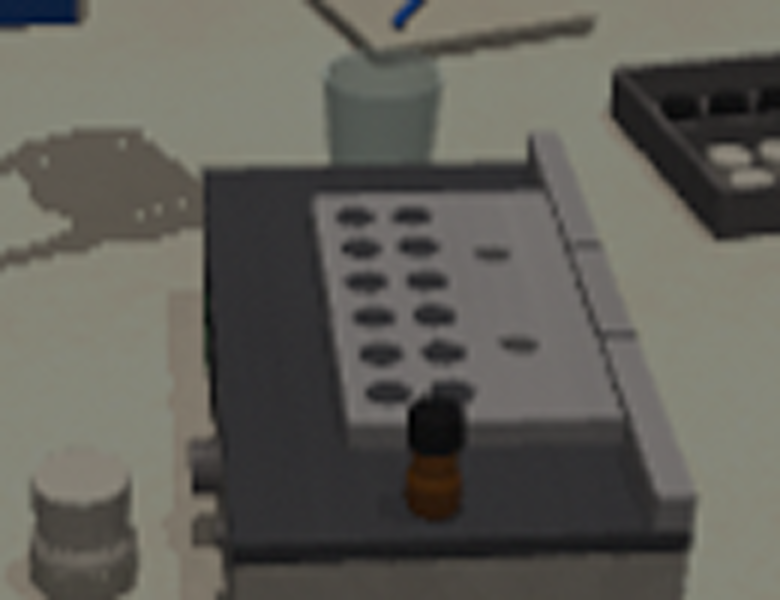

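View pics/top7c.png

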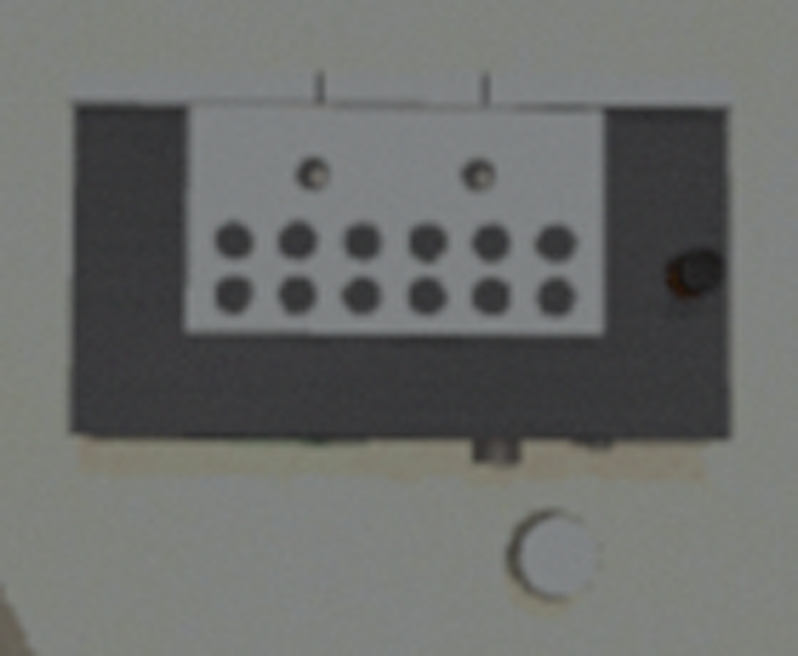

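View pics/top7.png

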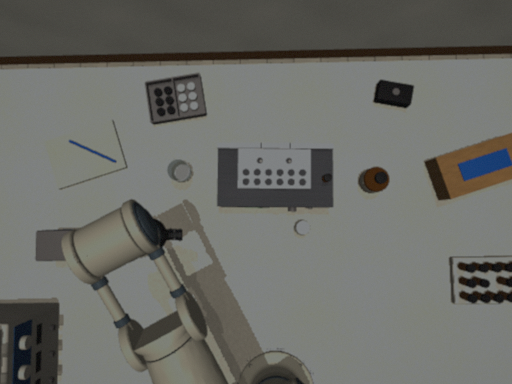

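Both pins show inside the holes at crop (313,174) and (479,174). The plate is flat and square, the vial, jar, beaker and bottle haven't moved, and the hand is clear.

```bash
python3 -c "
from bench import hand_in
print(hand_in())"
```

```text
the job is handed in; nothing more can be done
None
```

The plate is seated over both pins and lies flat on the deck. I handed the job in at about 11 s of the 40 s allowed; no verdict is reported.

- **Squaring:** I pushed the plate's front edge towards the fence with the shut fingertips. The first push, at the middle, left the right corner a few millimetres short. A second push further right brought it square. The highest force I read was about 12 N.
- **Seating:** I pushed the left end slowly to the right, at up to about 5 N, until the force fell away as the plate dropped. Then I backed off and took the hand well clear.
- **Last checks:** In the top view both pins show inside the holes and the plate sits square against the fence. The side view shows it flat. The vial, jar, beaker and bottle look unmoved, and the contact force is about 0. None of these last checks failed or disagreed.

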